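# Hang the drip saddle and present the sensor probe above it

## Robot

A 6-joint arm with a two-finger parallel gripper is mounted at the origin on the work surface. World frame = base frame: x ahead of the robot, y to its left, z up, the work surface at z = 0. Lengths are in m, angles in rad, forces in N, time in s.
With the tool pointing down it reaches from about 0.25 to 0.725 m from the base axis. Payload 4 kg.
Tool frame: the origin (TCP) lies midway between the tips of the shut fingers; the grasp point (between the pads) lies 19 mm behind it; z points along the fingers, y is the direction in which the jaws open and shut (so a half turn about z gives the same grasp; the last joint's range is limited). The gripper opens to 85 mm and grips with 20 to 120 N. Pads are 22 mm wide; open, the fingers measure 114 mm over their backs; the gripper's body (76 mm by 85 mm) begins 54 mm behind the grasp point. The pads swing forward as they close: fully open they stand 13 mm farther back than shut.
Start: joints at [1.265, 0.241, 0.005, 1.335, 0, 1.571], TCP at [0.151, 0.477, 0.21] pointing down, gripper open.
Joint ranges: [-2.72, 2.72], [-1.05, 1.87], [-1.09, 1.28], [-1.99, 2.15], [-1.42, 1.44], [-3.14, 3.14]. Speed limits (rad/s): [2.79, 2.79, 3.14, 3.14, 3.14, 3.14].

## Interface

Orientations are given as a unit quaternion [x, y, z, w].
In Python, from workcell import bot, eyes, job gives the robot as it stands.
- The arm moves only by the shell command python3 -m crank 'ROWS'. ROWS is a JSON object of lists of equal length, an entry for each row: "dr": the turn, a rotation vector about the tool's x, y, z in rad, a list of three; "travel": the shift along the tool's x, y, z in m, a list of three; "hand": the finger opening in m, from 0 to 0.0854. In form: {"dr": [[wx, wy, wz], ...], "travel": [[x, y, z], ...], "hand": [hand, ...]}. A call has 1 to 10 rows; each row is the pose to reach, as a shift and turn from the pose commanded when the call began, along the tool's axes at that moment; what a row does not reach only later rows make up. A row lasts 1/8 s, in which the tool goes at most 62.5 mm and 10.7 degrees, less where a joint would pass 70% of its speed; a pose out of reach is approached as far as the arm can. A call with a gripper value outside its range is refused whole. The fingers move at their own pace and stop on an object; the grip force is fixed at half the most. Time passes only in rows, so rows that repeat a pose let the fingers close. It gives the time, the measured TCP pose, the force and the opening at its end, in the units of the state.
- bot.get_obs(): the state, without advancing time (a new reading comes with each control period).
- eyes.camera(name): name is "scene" or "top" or "wrist"; returns a dict with "color" (420x560x3 uint8, red, green, blue), "K" (3x3 intrinsics, pixels), "D" ([k1, k2, p1, p2, k3] as OpenCV has them; the pictures are not rectified), "R" (3x3) and "t" (3): a world point X has camera coordinates R X + t; the wrist camera has in their place "T_tool_cam" (4x4, takes a point from camera to tool coordinates, whose origin is the TCP and whose axes are the flange's). Camera axes: x right, y down, z forward; pixel columns grow to the right and rows downward; lengths in m; the calibration is good to about 2 mm. A picture is of the moment at which its call begins: read the wrist's pose just before it. There is no depth.
- job.job_done(): hands the job in, once; it reports no verdict.
The state is a dict: "clock": time; "joint_pos": joint angles; "joint_vel": joint speeds; "tau": joint torques, N m; "eef_pos": TCP position; "tool_rot": TCP orientation; "ft_force": force on the tool from outside, world axes, zero at the start; "ft_torque": the same for the moment, N m; "grip_width": finger opening in m.
Only numpy, scipy, OpenCV 4.12 (cv2) and the standard library are available. Lean on these libraries where they do the work, as an engineer would, in place of code of your own. Each camera call takes 0.05 s, during which the arm holds its last target.

## Task

Hang the white drip saddle over the bar of the rail, so that it straddles the bar between the two posts, and let go of it. Then draw the long-headed sensor probe out of its sloped holder, turn it level and hold it there for inspection, its steel tip about 8 cm above the top of the hung saddle at its middle and touching nothing but the gripper. Finish while still holding the probe like that, and leave everything else where it stands.

Things in the scene. Friction and masses are not known exactly. Their poses are not given: they have to be found in the camera images.
- rail_mid (a point): Middle of the axis of the rail's round steel bar (16 mm diameter), 130 mm above the table. Fixed. The bar runs along this point's own y axis, x is level across it, z is up. Two round posts 14 mm thick carry it at y = -130 and +130 mm.
- saddle_mid (a point): Drip saddle, loose, 150 g: a rigid white inverted U, 42 mm wide over the legs (x), 100 mm long (y), 70 mm high (z up), at first standing on its legs on the table. This point is in its middle, 35 mm above the legs' bottom edges. Hung on the bar, the roof centres itself and this point rests about 23 mm below the bar's axis, 107 mm above the table.
- probe_head (a point): Sensor probe, loose, about 140 g, the one with the long head, in any of the holder's three wells. This point is on its axis in the head, 40 mm from the collar's underside. The z axis runs along the probe from tip to head; in the holder it leans about 45 degrees, head up and out over the holder's front, and is drawn out along +z by at least 80 mm.
- probe_tip (a point): The tip of the probe's steel shaft, on its axis, 115 mm from probe_head along -z; same axes. Hidden inside the well at the start.
- holder: Fixed: a white block sloped at 45 degrees, up to 112 mm high, on a foot plate 150 x 210 mm. x is level towards its back, y along the row of wells, z up; origin on the table straight below the middle well's mouth. The face looks to -x and up; three 15 mm square wells go in square to it at y = -70, 0, 70 mm, mouths 90 mm above the table.
- rail: The whole rail: origin on the table below rail_mid, same axes.
- saddle: The whole saddle: origin at the middle of its underside, axes as saddle_mid. Sheet 3 mm thick, open below and at both ends, inner width 36 mm. The outer leg faces are flat and upright up to 53 mm; above that the roof slopes in at 45 degrees.
- probe: The whole probe: origin on its axis at the collar's underside, axes as probe_head. Steel collar 28 mm in diameter, 8 mm thick; above it a round black head 24 mm in diameter and 62 mm long (ends at z = 70 mm); below it a steel shaft 12 mm in diameter, 75 mm long.
- short_probe: Bystander in another well: short probe, head 16 mm in diameter and 28 mm long. Origin at the underside of its collar.
- plug: Bystander in another well: blanking plug with a flat black cap 32 mm in diameter, 10 mm thick. Origin at the underside of the cap.
- media_bottle: Bystander: amber bottle 60 mm in diameter, 110 mm high. Origin at the centre of its underside.
- beaker: Bystander: glass beaker 60 mm in diameter, 75 mm high. Origin at the centre of its underside.
- sample_jar: Bystander: capped glass jar 48 mm in diameter, 65 mm high. Origin at the centre of its underside.
- tube_clamp: Bystander: tube clamp 30 by 70 by 34 mm high. Origin at the centre of its underside.
Not all that is in view belongs to the job. Leave any orange, pink or purple look-alike of the probe alone.

How it is judged:
On the way, in this order (a step that is already met when the one before it is completed fails the run):
1. the saddle hangs over the bar between the posts, let go (height (world z) of saddle_mid between 0.095 and 0.118 m and angle between saddle_mid's own z axis and vertical below 0.35 rad and x of saddle_mid in the frame of rail_mid between -0.022 and 0.022 m and y of saddle_mid in the frame of rail_mid between -0.085 and 0.085 m and contact force between saddle and rail above 0.3 N and contact force between saddle and the arm below 0.05 N and contact force between saddle and the fingers below 0.05 N), for 0.3 s.
2. the probe is out of the holder and raised (height (world z) of probe_tip above 0.125 m and contact force between probe and holder below 0.05 N and contact force between probe and the fingers above 1 N), for 0.2 s.
At the end, for the whole second after the job is handed in: Saddle hangs free on the bar (mid point 95-118 mm up, within 22 mm of the bar line, 85 mm of its middle, tilt under 20 deg); probe held still in the gripper, level within 15 deg, tip within 35 mm horizontally of the saddle's middle and 172-272 mm above the table, touching nothing else (all of step 1 and angle between probe_head's own z axis and vertical between 1.311 and 1.831 rad and horizontal distance between probe_tip and saddle_mid below 0.035 m and height (world z) of probe_tip between 0.172 and 0.272 m and contact force between probe and the fingers above 1 N and contact force between probe and holder below 0.05 N and contact force between probe and rail below 0.05 N and contact force between probe and saddle below 0.05 N and linear speed of probe below 0.03 m/s); the arm keeps its last pose, push and grip.
It fails at once if a bystander is moved more than 30 mm (distance of any of short_probe, plug, media_bottle, beaker, sample_jar, tube_clamp from where it was at the start of the episode above 0.03 m).
It also fails if it takes over 56 s, if anything falls off the work surface, if the arm or the gripper's body presses on something with over 40 N, if the wrist force passes 120 N, or if a joint passes its speed limit or range.

## Working session

There is one attempt and no reset: what is moved stays moved. The work goes in short steps, Python scripts to look and compute and a shell command to move; the robot and the scene stay as the last step left them, time stands still between calls to the robot, and variables do not carry over. Pictures are saved under pics/ and viewed, and the job is handed in when it is done.

```bash
ls; mkdir -p pics; cat > h.py <<'E'
import numpy as np, cv2, json
from workcell import bot, eyes, job
from scipy.spatial.transform import Rotation as Rn
def snap(name,fn):
    c=eyes.camera(name); cv2.imwrite('pics/'+fn,c['color'][:,:,::-1]); return c
E
python3 - <<'E'
from h import *
print(bot.get_obs())
for n in ['scene','top','wrist']:
    c=snap(n,n+'0.png'); print({k:np.round(v,4).tolist() for k,v in c.items() if k!='color'})
    import pickle; pickle.dump(c,open(n+'0.pkl','wb'))
E
```

```text
pics
{'clock': 0.0, 'joint_pos': array([1.26500131e+00, 2.41403106e-01, 3.73163084e-03, 1.33519301e+00,
       1.86622557e-05, 1.57079664e+00]), 'joint_vel': array([-0.00016147,  0.00102829, -0.00049115, -0.00062456, -0.00095105,
       -0.00038641]), 'tau': array([-5.72593399e-04, -3.72320437e+01,  2.52406579e+01,  1.68847240e-02,
        1.53410451e-04,  7.15226363e-06]), 'eef_pos': array([0.15031817, 0.47616672, 0.20902075]), 'tool_rot': array([ 1.52302558e-01,  9.88333376e-01, -1.02059589e-03, -1.66715149e-04]), 'ft_force': array([-0.11008548,  0.30197176,  0.53290272]), 'ft_torque': array([ 0.02852483,  0.02235686, -0.05236922]), 'grip_width': 0.08509431935551129}
{'K': [[412.2505, 0.0, 284.0687], [0.0, 412.2505, 209.7654], [0.0, 0.0, 1.0]], 'D': [-0.0989, 0.0, 0.0, 0.0, 0.0], 'R': [[-0.5049, 0.863, 0.0175], [0.5727, 0.3501, -0.7413], [-0.6459, -0.3643, -0.6709]], 't': [0.3192, -0.1477, 1.5744]}
{'K': [[421.2966, 0.0, 285.6122], [0.0, 421.2966, 213.7975], [0.0, 0.0, 1.0]], 'D': [0.0419, 0.0, 0.0, 0.0, 0.0], 'R': [[0.0278, -0.9996, 0.007], [-0.9958, -0.0283, -0.0867], [0.0869, -0.0046, -0.9962]], 't': [-0.1456, 0.449, 1.3144]}
{'K': [[294.018, 0.0, 281.4467], [0.0, 294.018, 209.4214], [0.0, 0.0, 1.0]], 'D': [0.0151, 0.0, 0.0, 0.0, 0.0], 'T_tool_cam': [[0.0004, -0.9551, -0.2962, 0.0737], [1.0, 0.0001, 0.0008, 0.0004], [-0.0007, -0.2962, 0.9551, -0.1637], [0.0, 0.0, 0.0, 1.0]]}
```

View pics/scene0.png

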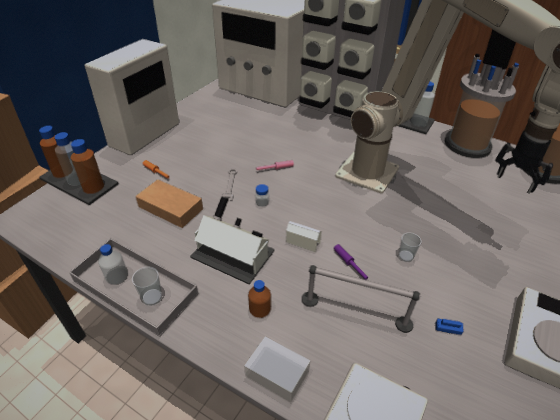

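View pics/top0.png

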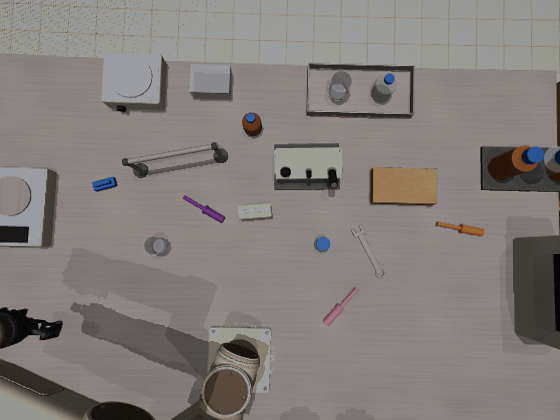

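View pics/wrist0.png

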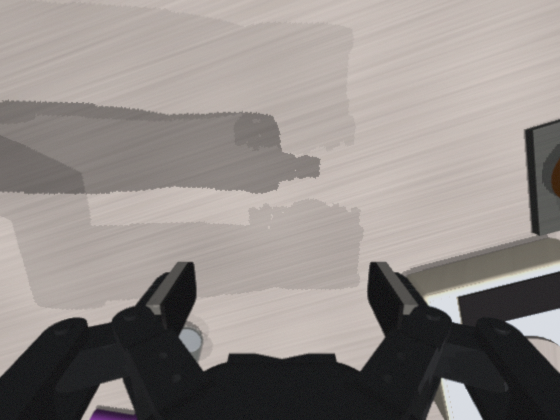

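```bash
python3 - <<'E'
import cv2
a=cv2.imread('pics/top0.png')[130:225,110:350]; a=cv2.resize(a,None,fx=3.2,fy=3.2,interpolation=cv2.INTER_CUBIC); cv2.imwrite('pics/c1.png',a)
a=cv2.imread('pics/scene0.png')[180:340,180:460]; a=cv2.resize(a,None,fx=2.8,fy=2.8,interpolation=cv2.INTER_CUBIC); cv2.imwrite('pics/c2.png',a)
E
```

```text
(no output)
```

View pics/c1.png

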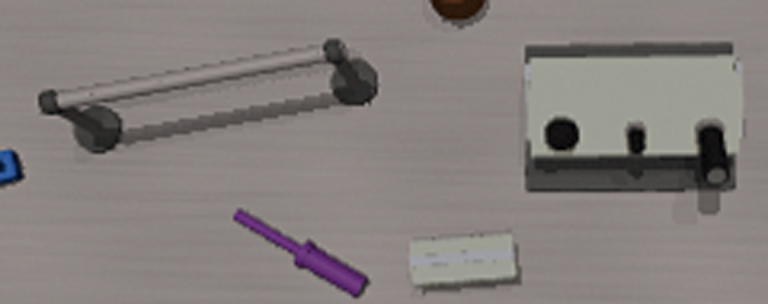

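View pics/c2.png

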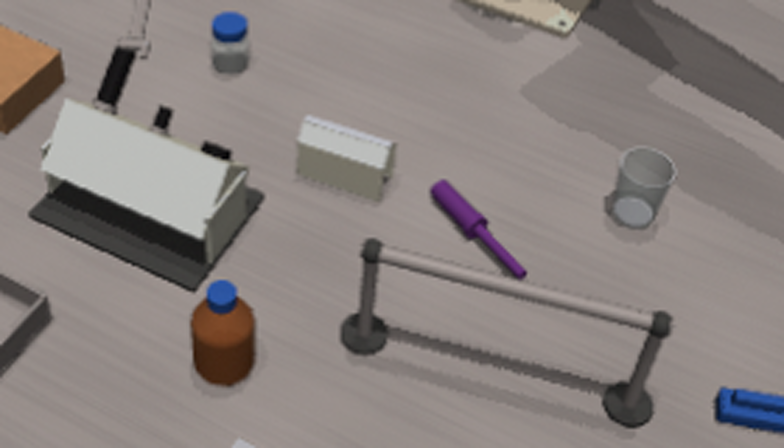

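```bash
cat >> h.py <<'E'
import pickle
def ray(c,px):
    u=cv2.undistortPoints(np.array([[px]],float),c['K'],c['D']).ravel()
    d=np.array([u[0],u[1],1.])
    R=np.array(c['R']);t=np.array(c['t'])
    return -R.T@t, (R.T@d)/np.linalg.norm(d)
def tri(l):
    A=np.zeros((3,3));b=np.zeros(3);rs=[ray(c,p) for c,p in l]
    for o,d in rs:
        P=np.eye(3)-np.outer(d,d);A+=P;b+=P@o
    X=np.linalg.solve(A,b); return X,[float(np.round(1e3*np.linalg.norm((np.eye(3)-np.outer(d,d))@(X-o)),1)) for o,d in rs]
def onz(c,p,z):
    o,d=ray(c,p); return o+d*(z-o[2])/d[2]
def proj(c,X):
    return cv2.projectPoints(np.array(X,float).reshape(-1,1,3),cv2.Rodrigues(np.array(c['R']))[0],np.array(c['t']),c['K'],c['D'])[0].reshape(-1,2)
def wcam():
    o=bot.get_obs(); c=eyes.camera('wrist'); T=np.eye(4);T[:3,:3]=Rn.from_quat(o['tool_rot']).as_matrix();T[:3,3]=o['eef_pos']
    M=np.linalg.inv(T@np.array(c['T_tool_cam'])); c['R']=M[:3,:3];c['t']=M[:3,3]; return c
E
python3 - <<'E'
from h import *
t=pickle.load(open('top0.pkl','rb'));s=pickle.load(open('scene0.pkl','rb'))
T=lambda x,y:(t,(110+(x+.5)/3.2-.5,130+(y+.5)/3.2-.5)); S=lambda x,y:(s,(180+(x+.5)/2.8-.5,180+(y+.5)/2.8-.5))
for n,a,b in [('railL',T(50,101),S(660,323)),('railR',T(335,50),S(372,250)),('headend',T(717,174),S(127,54)),('collar',T(710,128),S(103,104)),('saddL',T(411,261),S(390,145)),('saddR',T(515,256),S(307,121)),('bottlecap',T(459,-35),S(222,293)),('beaker',(t,(157,245)),S(640,180)),('plug',T(562,134),S(216,153))]:
    X,r=tri([a,b]); print(n,X.round(4),r)
E
```

```text
railL [0.5832 0.3379 0.1315] [0.3, 0.3]
railR [0.6386 0.0834 0.1308] [1.2, 1.2]
headend [ 0.5336 -0.2689  0.1303] [1.9, 1.9]
collar [ 0.583  -0.2663  0.0971] [0.9, 0.9]
saddL [0.4521 0.0131 0.0687] [0.9, 0.9]
saddR [ 0.4601 -0.085   0.0617] [1.5, 1.5]
bottlecap [ 0.7305 -0.0228  0.0989] [3.7, 3.7]
beaker [0.3428 0.2594 0.0495] [1.8, 1.8]
plug [ 0.5749 -0.1274  0.0891] [0.7, 0.7]
```

```bash
cat >> h.py <<'E'
def go(pos,zt,yt):
    """rows needed to bring the measured TCP to pos with tool z ~ zt and tool y along yt"""
    o=bot.get_obs();R0=Rn.from_quat(o['tool_rot']).as_matrix()
    z=np.array(zt,float);z/=np.linalg.norm(z);y=np.array(yt,float);y-=z*(y@z);y/=np.linalg.norm(y)
    best=None
    for s in (1,-1):
        R=np.c_[np.cross(s*y,z),s*y,z]; dr=Rn.from_matrix(R0.T@R).as_rotvec()
        print('option',s,'dr',dr.round(3),'|dr|',np.linalg.norm(dr).round(2),'travel',(R0.T@(np.array(pos)-o['eef_pos'])).round(4))
    print('q',o['joint_pos'].round(3),'tcp',o['eef_pos'].round(4),'clock',o['clock'])
E
python3 - <<'E'
from h import *
go([.456,-.036,.26],[0,0,-1],[.997,.08,0])
E
```

```text
option 1 dr [-1.000e-03  1.000e-03  1.185e+00] |dr| 1.18 travel [-0.4457 -0.3966 -0.0502]
option -1 dr [-1.000e-03 -2.000e-03 -1.957e+00] |dr| 1.96 travel [-0.4457 -0.3966 -0.0502]
q [1.265 0.241 0.004 1.335 0.    1.571] tcp [0.1504 0.4763 0.2092] clock 0.15
```

```bash
python3 -m crank '{"dr":[[0,0,1.185],[0,0,1.185],[0,0,1.185],[0,0,1.185],[0,0,1.185],[0,0,1.185],[0,0,1.185],[0,0,1.185],[0,0,1.185],[0,0,1.185]],"travel":[[-0.03,-0.03,-0.05],[-0.446,-0.397,-0.05],[-0.446,-0.397,-0.05],[-0.446,-0.397,-0.05],[-0.446,-0.397,-0.05],[-0.446,-0.397,-0.05],[-0.446,-0.397,-0.05],[-0.446,-0.397,-0.05],[-0.446,-0.397,-0.05],[-0.446,-0.397,-0.05]],"hand":[0.085,0.085,0.085,0.085,0.085,0.085,0.085,0.085,0.085,0.085]}'
python3 - <<'E'
from h import *
go([.456,-.036,.26],[0,0,-1],[.997,.08,0])
E
```

```text
clock: 1.4
eef_pos: [0.457, -0.0382, 0.2598]
tool_rot: [0.679, 0.734, 0.0, -0.0]
ft_force: [0.6, 0.5, 0.9]
grip_width: 0.0849
option 1 dr [ 0.    -0.    -0.001] |dr| 0.0 travel [ 0.0023 -0.0008 -0.0002]
option -1 dr [-0.    -0.     3.141] |dr| 3.14 travel [ 0.0023 -0.0008 -0.0002]
q [-0.084  0.141  0.011  1.44   0.     1.408] tcp [ 0.457  -0.0382  0.2598] clock 1.4
```

```bash
python3 - <<'E'
from h import *
c=wcam(); cv2.imwrite('pics/w1.png',c['color'][:,:,::-1]); pickle.dump(c,open('w1.pkl','wb'))
print(bot.get_obs()['eef_pos'],np.array(-c['R'].T@c['t']))
E
```

```text
[ 0.46015758 -0.04355861  0.25910293] [0.45277223 0.03682205 0.42351205]
```

View pics/w1.png

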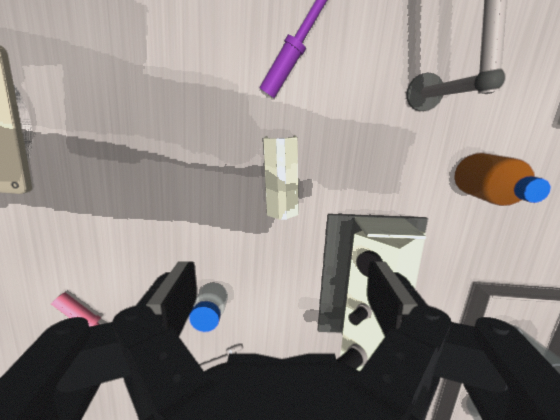

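```bash
python3 - <<'E'
from h import *
for i in range(3): eyes.camera('wrist'); print(bot.get_obs()['eef_pos'].round(4))
c=wcam(); cv2.imwrite('pics/w2.png',c['color'][:,:,::-1]); pickle.dump(c,open('w2.pkl','wb'))
print(bot.get_obs()['eef_pos'],np.array(-c['R'].T@c['t']))
a=c['color'][120:235,230:330,::-1]; cv2.imwrite('pics/c3.png',cv2.resize(a,None,fx=5,fy=5,interpolation=cv2.INTER_CUBIC))
E
```

```text
[ 0.4582 -0.0404  0.2589]
[ 0.4568 -0.0383  0.259 ]
[ 0.456  -0.0369  0.2592]
[ 0.45569098 -0.0359713   0.25941295] [0.45230144 0.03812027 0.42296173]
```

View pics/c3.png

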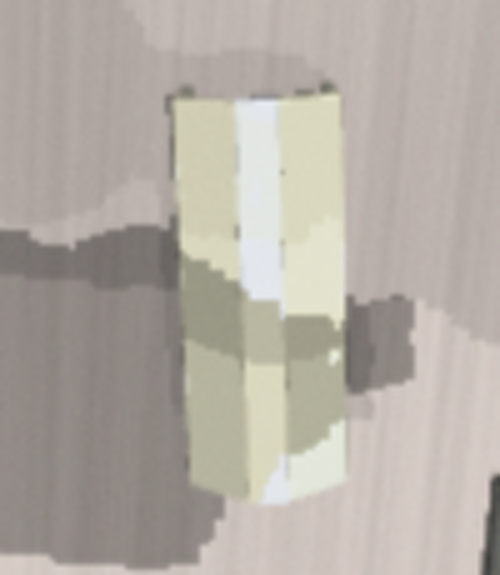

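```bash
python3 - <<'E'
from h import *
c=pickle.load(open('w2.pkl','rb'));t=pickle.load(open('top0.pkl','rb'));s=pickle.load(open('scene0.pkl','rb'))
W=lambda x,y:(230+(x+.5)/5-.5,120+(y+.5)/5-.5)
T=lambda x,y:(t,(110+(x+.5)/3.2-.5,130+(y+.5)/3.2-.5)); S=lambda x,y:(s,(180+(x+.5)/2.8-.5,180+(y+.5)/2.8-.5))
L=W(257,98);Rr=W(267,500)
for z,l in ((.07,[L,Rr]),(.053,[W(177,98),W(340,95),W(190,485),W(345,482)])):
    P=[onz(c,p,z) for p in l]; print(z,np.round(P,4).tolist(),np.mean(P,0).round(4))
print(tri([(c,L),T(411,261),S(390,145)]),tri([(c,Rr),T(515,256),S(307,121)]))
print(tri([(c,L),S(390,145)]),tri([(c,Rr),S(307,121)]))
E
```

```text
0.07 [[0.4533, 0.0153, 0.07], [0.4635, -0.0836, 0.07]] [ 0.4584 -0.0342  0.07  ]
0.053 [[0.4338, 0.0127, 0.053], [0.4735, 0.0165, 0.053], [0.4433, -0.0869, 0.053], [0.4842, -0.0828, 0.053]] [ 0.4587 -0.0351  0.053 ]
(array([0.45265277, 0.01388344, 0.06906442]), [1.5, 1.6, 0.5]) (array([ 0.46166259, -0.08504285,  0.06336744]), [2.2, 1.7, 2.3])
(array([0.45337908, 0.01497954, 0.07065044]), [0.4, 0.4]) (array([ 0.46332129, -0.08321731,  0.06628047]), [1.6, 1.6])
```

```bash
python3 - <<'E'
from h import *
go([.4585,-.0345,.018],[0,0,-1],[.9947,.103,0])
E
```

```text
option 1 dr [-0.002 -0.001 -0.024] |dr| 0.02 travel [0.0011 0.0033 0.2414]
option -1 dr [-1.000e-03  3.000e-03  3.118e+00] |dr| 3.12 travel [0.0011 0.0033 0.2414]
q [-0.079  0.14   0.008  1.441  0.     1.412] tcp [ 0.4557 -0.036   0.2594] clock 1.65
```

```bash
python3 -m crank '{"dr":[[0,0,-0.024],[0,0,-0.024],[0,0,-0.024],[0,0,-0.024],[0,0,-0.024],[0,0,-0.024],[0,0,-0.024],[0,0,-0.024]],"travel":[[0.001,0.003,0.05],[0.001,0.003,0.1],[0.001,0.003,0.15],[0.001,0.003,0.2],[0.001,0.003,0.22],[0.001,0.003,0.241],[0.001,0.003,0.241],[0.001,0.003,0.241]],"hand":[0.075,0.075,0.075,0.075,0.075,0.075,0.075,0.075]}'
python3 - <<'E'
from h import *
eyes.camera('wrist')
go([.4585,-.0345,.018],[0,0,-1],[.9947,.103,0])
snap('scene','s1.png');
c=wcam();cv2.imwrite('pics/w3.png',c['color'][:,:,::-1])
E
```

```text
clock: 2.65
eef_pos: [0.4596, -0.0339, 0.0198]
tool_rot: [0.669, 0.744, 0.0, 0.0]
ft_force: [-0.6, 0.2, 0.1]
grip_width: 0.0752
option 1 dr [0.002 0.    0.002] |dr| 0.0 travel [-0.0002 -0.0016  0.0021]
option -1 dr [-1.000e-03  3.000e-03 -3.139e+00] |dr| 3.14 travel [-0.0002 -0.0016  0.0021]
q [-0.074  0.344 -0.398  0.827  0.     1.391] tcp [ 0.46   -0.0342  0.0201] clock 2.7
```

View pics/w3.png

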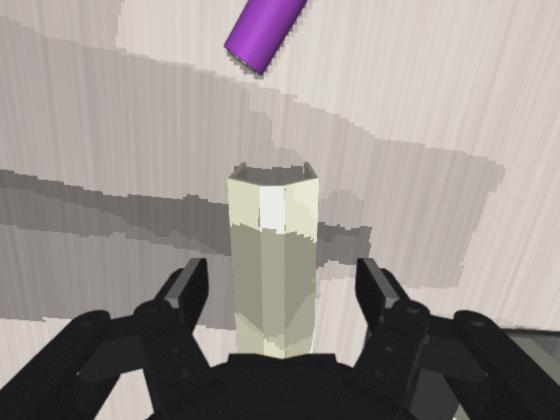

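```bash
python3 -m crank '{"dr":[[0,0,0],[0,0,0],[0,0,0],[0,0,0],[0,0,0],[0,0,0]],"travel":[[0,-0.003,0],[0,-0.003,0],[0,-0.003,0],[0,-0.003,0],[0,-0.003,0],[0,-0.003,0]],"hand":[0.075,0.03,0.03,0.03,0.03,0.03]}'
python3 - <<'E'
from h import *
rail=np.array([.611,.2107]);
go([.46,-.037,.21],[0,0,-1],[.9947,.103,0])
c=wcam();cv2.imwrite('pics/w4.png',c['color'][:,:,::-1])
E
```

```text
clock: 3.55
eef_pos: [0.4567, -0.0353, 0.0194]
tool_rot: [0.669, 0.743, 0.0, 0.0]
ft_force: [-1.1, 0.4, 6.5]
grip_width: 0.0403
option 1 dr [0.001 0.    0.001] |dr| 0.0 travel [-0.0021  0.0033 -0.1906]
option -1 dr [-0.000e+00  1.000e-03 -3.141e+00] |dr| 3.14 travel [-0.0021  0.0033 -0.1906]
q [-0.077  0.341 -0.406  0.823 -0.     1.39 ] tcp [ 0.4567 -0.0353  0.0194] clock 3.55
```

View pics/w4.png

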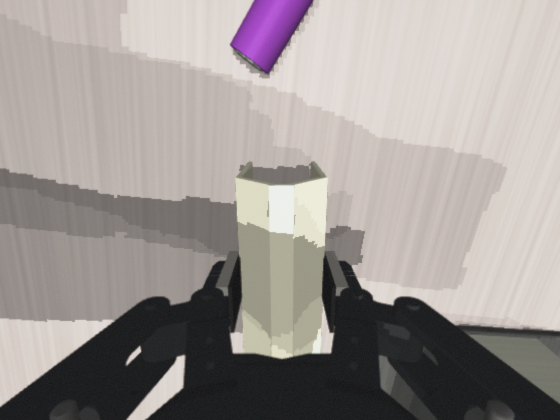

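```bash
python3 -m crank '{"dr":[[0,0,0],[0,0,0],[0,0,0],[0,0,0],[0,0,0],[0,0,0]],"travel":[[0,0,-0.02],[0,0,-0.06],[0,0,-0.11],[0,0,-0.16],[0,0,-0.19],[0,0,-0.19]],"hand":[0.03,0.03,0.03,0.03,0.03,0.03]}'
python3 - <<'E'
from h import *
go([.611,.2107,.205],[0,0,-1],[.977,.213,0])
E
```

```text
clock: 4.35
eef_pos: [0.4579, -0.0353, 0.2108]
tool_rot: [0.669, 0.743, 0.002, 0.002]
ft_force: [0.1, -0.2, -2.1]
grip_width: 0.0403
option 1 dr [ 0.005  0.001 -0.111] |dr| 0.11 travel [0.2288 0.1778 0.0065]
option -1 dr [ 2.000e-03 -7.000e-03  3.031e+00] |dr| 3.03 travel [0.2288 0.1778 0.0065]
q [-0.077  0.155 -0.099  1.311  0.     1.39 ] tcp [ 0.4579 -0.0353  0.2108] clock 4.35
```

```bash
python3 -m crank '{"dr":[[0,0,-0.05],[0,0,-0.111],[0,0,-0.111],[0,0,-0.111],[0,0,-0.111],[0,0,-0.111],[0,0,-0.111],[0,0,-0.111],[0,0,-0.111]],"travel":[[0.023,0.018,0],[0.07,0.054,0],[0.115,0.089,0],[0.16,0.124,0],[0.2,0.155,0],[0.229,0.178,0],[0.229,0.178,0],[0.229,0.178,0],[0.229,0.178,0]],"hand":[0.03,0.03,0.03,0.03,0.03,0.03,0.03,0.03,0.03]}'
python3 - <<'E'
from h import *
for i in range(4): eyes.camera('wrist')
c=wcam();cv2.imwrite('pics/w5.png',c['color'][:,:,::-1]);pickle.dump(c,open('w5.pkl','wb'))
go([.611,.2107,.205],[0,0,-1],[.977,.213,0])
snap('scene','s2.png');snap('top','t2.png')
E
```

```text
clock: 5.48
eef_pos: [0.6088, 0.2099, 0.2083]
tool_rot: [0.628, 0.779, -0.001, -0.0]
ft_force: [-0.1, 0.8, -1.4]
grip_width: 0.0403
option 1 dr [ 0.001 -0.    -0.001] |dr| 0.0 travel [-0.0001  0.0015  0.0045]
option -1 dr [-0.000e+00 -1.000e-03  3.141e+00] |dr| 3.14 travel [-0.0001  0.0015  0.0045]
q [ 0.333  0.541  0.449  1.479 -0.     1.689] tcp [0.6095 0.2105 0.2095] clock 5.725
```

View pics/w5.png

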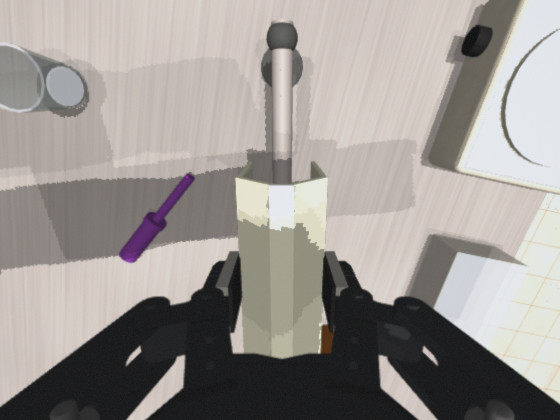

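View pics/s2.png

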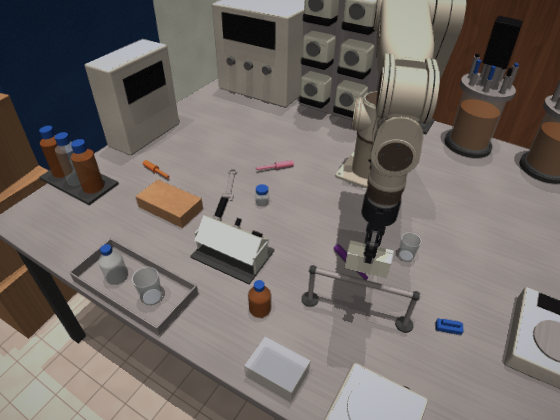

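Bar seen at (283,50–180) directly in line with the saddle ridge (282,180–350): aligned. Lowering.

```bash
python3 -m crank '{"dr":[[0,0,0],[0,0,0],[0,0,0],[0,0,0],[0,0,0],[0,0,0],[0,0,0]],"travel":[[0,0.001,0.03],[0,0.001,0.06],[0,0.001,0.085],[0,0.001,0.1],[0,0.001,0.11],[0,0.001,0.115],[0,0.001,0.115]],"hand":[0.03,0.03,0.03,0.03,0.03,0.03,0.03]}'
python3 - <<'E'
from h import *
c=wcam();cv2.imwrite('pics/w6.png',c['color'][:,:,::-1])
c=snap('scene','s3.png')['color']; cv2.imwrite('pics/c4.png',cv2.resize(c[200:350,270:450,::-1],None,fx=4,fy=4))
print(bot.get_obs()['eef_pos'],bot.get_obs()['ft_force'])
E
```

```text
clock: 6.7
eef_pos: [0.6107, 0.2114, 0.0942]
tool_rot: [0.627, 0.779, 0.0, 0.0]
ft_force: [0.7, 0.3, -1.3]
grip_width: 0.0402
[0.61108069 0.21156904 0.09481746] [-0.63528242 -0.55680075 -0.97237099]
```

View pics/c4.png

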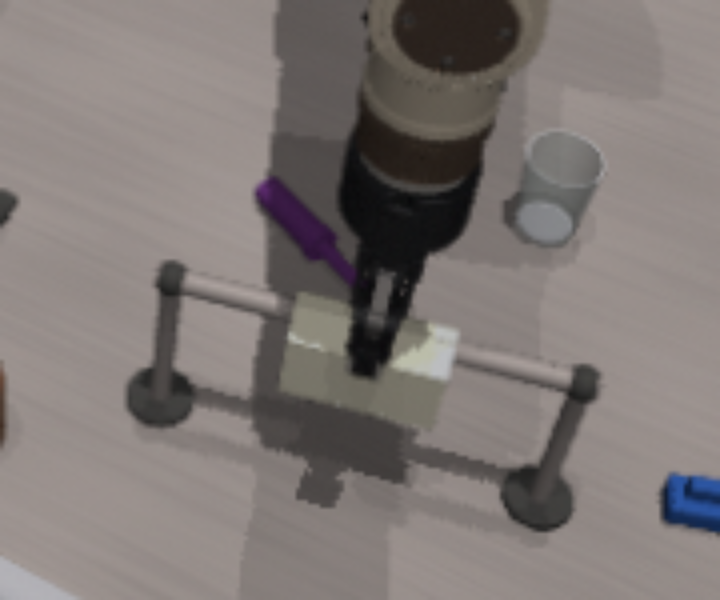

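Saddle straddles the bar. Lower the last 3 mm and release.

```bash
python3 -m crank '{"dr":[[0,0,0],[0,0,0],[0,0,0],[0,0,0],[0,0,0],[0,0,0]],"travel":[[0,0,0.003],[0,0,0.003],[0,0,0.003],[0,0,0.003],[0,0,0.003],[0,0,0.003]],"hand":[0.03,0.045,0.06,0.07,0.075,0.075]}'
python3 - <<'E'
from h import *
c=wcam();cv2.imwrite('pics/w7.png',c['color'][:,:,::-1])
print(bot.get_obs()['eef_pos'],bot.get_obs()['ft_force'])
E
```

```text
clock: 7.55
eef_pos: [0.6105, 0.2113, 0.0908]
tool_rot: [0.627, 0.779, -0.0, 0.0]
ft_force: [0.1, 0.1, 0.4]
grip_width: 0.0752
[0.61048724 0.211343   0.09084053] [0.21930986 0.27970426 0.39861408]
```

View pics/w7.png

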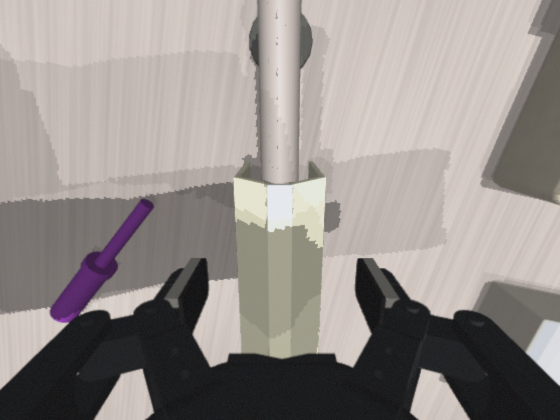

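```bash
python3 -m crank '{"dr":[[0,0,0],[0,0,0],[0,0,0],[0,0,0]],"travel":[[0,0,-0.05],[0,0,-0.1],[0,0,-0.15],[0,0,-0.17]],"hand":[0.075,0.075,0.075,0.075]}'
python3 - <<'E'
from h import *
go([.55,-.22,.27],[0,0,-1],[-.05,1,0])
E
```

```text
clock: 8.1
eef_pos: [0.6118, 0.2118, 0.2653]
tool_rot: [0.627, 0.779, 0.003, 0.002]
ft_force: [-0.1, 0.4, 0.1]
grip_width: 0.0748
option 1 dr [ 0.006  0.004 -1.406] |dr| 1.41 travel [-0.4087 -0.1524 -0.006 ]
option -1 dr [ 0.004 -0.006  1.736] |dr| 1.74 travel [-0.4087 -0.1524 -0.006 ]
q [ 0.333  0.541  0.592  1.616 -0.     1.689] tcp [0.6118 0.2118 0.2653] clock 8.1
```

```bash
python3 -m crank '{"dr":[[0,0,-0.1],[0,0,-1.406],[0,0,-1.406],[0,0,-1.406],[0,0,-1.406],[0,0,-1.406],[0,0,-1.406],[0,0,-1.406],[0,0,-1.406],[0,0,-1.406]],"travel":[[-0.03,-0.011,-0.005],[-0.409,-0.152,-0.005],[-0.409,-0.152,-0.005],[-0.409,-0.152,-0.005],[-0.409,-0.152,-0.005],[-0.409,-0.152,-0.005],[-0.409,-0.152,-0.005],[-0.409,-0.152,-0.005],[-0.409,-0.152,-0.005],[-0.409,-0.152,-0.005]],"hand":[0.075,0.075,0.075,0.075,0.075,0.075,0.075,0.075,0.075,0.075]}'
python3 - <<'E'
from h import *
for i in range(4): eyes.camera('wrist')
c=wcam();cv2.imwrite('pics/w8.png',c['color'][:,:,::-1]);pickle.dump(c,open('w8.pkl','wb'))
o=bot.get_obs();print(o['eef_pos'],o['joint_pos'],o['joint_vel'].round(3))
c=snap('scene','s4.png');pickle.dump(c,open('s4.pkl','wb'))
E
```

```text
clock: 9.35
eef_pos: [0.549, -0.2215, 0.2658]
tool_rot: [-0.024, 1.0, 0.0, -0.0]
ft_force: [0.3, -0.6, 0.3]
grip_width: 0.0748
[ 0.54949498 -0.21983977  0.26603129] [-3.80595577e-01  4.18111458e-01  3.99783350e-01  1.55232371e+00
  4.30991350e-05 -4.31797582e-01] [ 0.002 -0.     0.001 -0.    -0.001 -0.002]
```

View pics/w8.png

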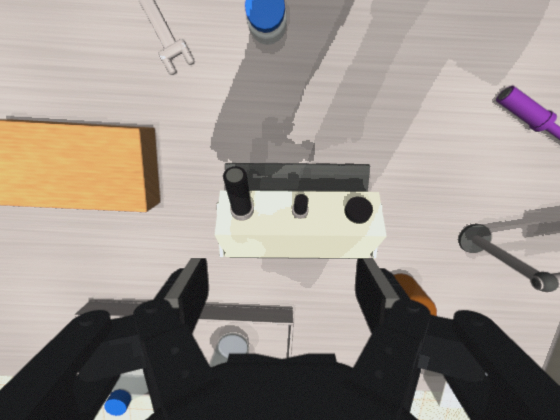

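View pics/s4.png

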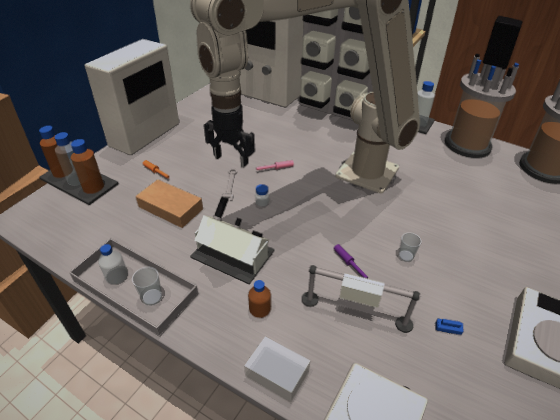

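```bash
python3 - <<'E'
from h import *
a=cv2.imread('pics/w8.png')[150:270,205:395]; cv2.imwrite('pics/c5.png',cv2.resize(a,None,fx=4,fy=4,interpolation=cv2.INTER_CUBIC))
a=cv2.imread('pics/s4.png')[185:280,180:290]; cv2.imwrite('pics/c6.png',cv2.resize(a,None,fx=6,fy=6,interpolation=cv2.INTER_CUBIC))
E
```

```text
(no output)
```

View pics/c5.png

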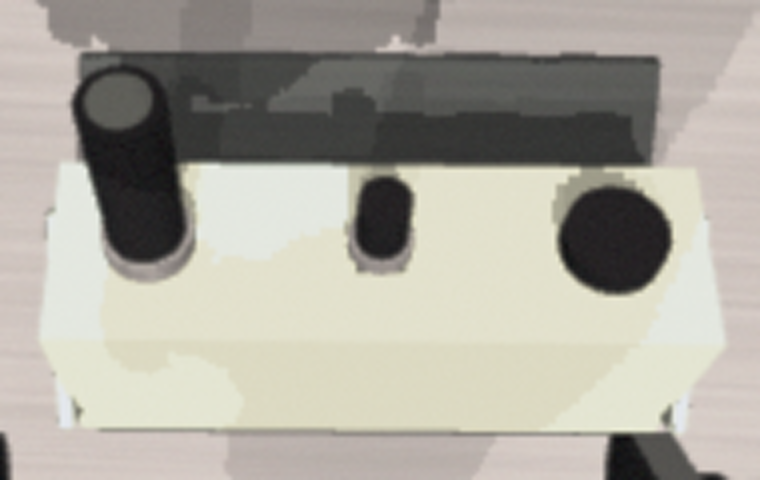

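View pics/c6.png

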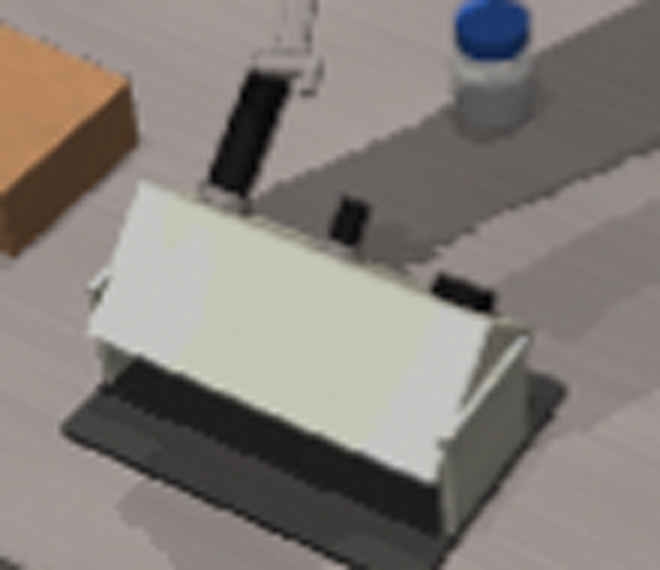

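```bash
python3 - <<'E'
from h import *
c=pickle.load(open('w8.pkl','rb'));s=pickle.load(open('s4.pkl','rb'));t=pickle.load(open('top0.pkl','rb'))
W=lambda x,y:(c,(205+(x+.5)/4-.5,150+(y+.5)/4-.5));S=lambda x,y:(s,(180+(x+.5)/6-.5,185+(y+.5)/6-.5))
E,r1=tri([W(119,98),S(271,77)]);B,r2=tri([W(147,232),S(231,188)])
print(E,r1,B,r2,'len',np.linalg.norm(E-B));d=(E-B)/np.linalg.norm(E-B);print('axis',d, 'yaw',np.degrees(np.arctan2(-d[1],-d[0])),'elev',np.degrees(np.arcsin(d[2])))
# end point cast at z = .1395, holder row: centres at z~.093
print('E@.1395',onz(*W(119,98),.1395))
# holder face lower edge / ridge lines
A=onz(*W(40,341),.112);A2=onz(*W(727,345),.112);print('ridge',A,A2,np.linalg.norm(A2-A))
A=onz(*W(80,53),.005);A2=onz(*W(660,58),.005);print('plate',A,A2,np.linalg.norm(A2-A))
print('plug',tri([W(615,240),S(464,294)]))
E
```

```text
[ 0.53222849 -0.26826872  0.13539986] [0.2, 0.2] [ 0.57812899 -0.26437386  0.0981265 ] [1.5, 1.5] len 0.059256469782995994
axis [-0.77460737 -0.06572883  0.6290176 ] yaw 4.850179438855364 elev 38.97768034222915
E@.1395 [ 0.53153051 -0.26779775  0.1395    ]
ridge [ 0.609311   -0.29457834  0.112     ] [ 0.60031516 -0.09523871  0.112     ] 0.19954251853361782
plate [ 0.54167491 -0.30223609  0.005     ] [ 0.53281117 -0.09346809  0.005     ] 0.20895608303227955
plug (array([ 0.57555202, -0.12606286,  0.09330216]), [0.3, 0.3])
```

```bash
python3 - <<'E'
from h import *
go([.554,-.266,.097],[0,0,-1],[-.05,1,0])
E
```

```text
option 1 dr [-0.     0.     0.001] |dr| 0.0 travel [-0.0021 -0.0463  0.169 ]
option -1 dr [-0.   -0.   -3.14] |dr| 3.14 travel [-0.0021 -0.0463  0.169 ]
q [-0.381  0.418  0.4    1.552  0.    -0.432] tcp [ 0.5495 -0.2199  0.266 ] clock 9.65
```

```bash
python3 -m crank '{"dr":[[0,0,0],[0,0,0],[0,0,0],[0,0,0],[0,0,0],[0,0,0],[0,0,0]],"travel":[[-0.002,-0.046,0.02],[-0.002,-0.046,0.05],[-0.002,-0.046,0.08],[-0.002,-0.046,0.11],[-0.002,-0.046,0.11],[-0.002,-0.046,0.11],[-0.002,-0.046,0.11]],"hand":[0.05,0.05,0.05,0.05,0.05,0.05,0.05]}'
python3 - <<'E'
from h import *
c=wcam();cv2.imwrite('pics/w9.png',c['color'][:,:,::-1])
go([.554,-.266,.097],[0,0,-1],[-.05,1,0])
E
```

```text
clock: 10.52
eef_pos: [0.5547, -0.2669, 0.1579]
tool_rot: [-0.025, 1.0, -0.001, 0.002]
ft_force: [-0.1, -0.5, 0.7]
grip_width: 0.0501
option 1 dr [-0.002  0.003  0.   ] |dr| 0.0 travel [0.0007 0.001  0.0607]
option -1 dr [-4.000e-03 -2.000e-03 -3.141e+00] |dr| 3.14 travel [0.0007 0.001  0.0607]
q [-0.449  0.493  0.237  1.312 -0.    -0.499] tcp [ 0.5546 -0.2669  0.1577] clock 10.575
```

View pics/w9.png

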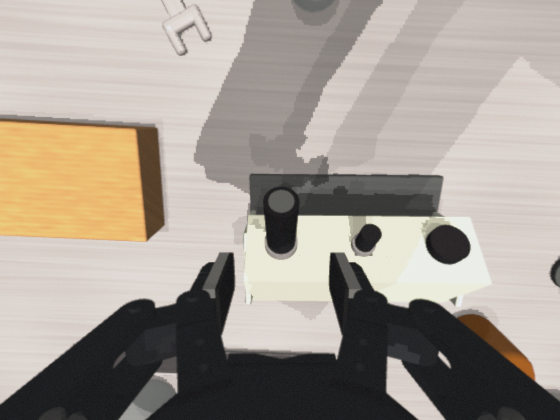

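```bash
python3 -m crank '{"dr":[[0,0,0],[0,0,0],[0,0,0],[0,0,0],[0,0,0]],"travel":[[0,0.001,0.02],[0,0.001,0.04],[0,0.001,0.055],[0,0.001,0.06],[0,0.001,0.06]],"hand":[0.05,0.05,0.05,0.05,0.05]}'
python3 - <<'E'
from h import *
eyes.camera('wrist')
c=wcam();cv2.imwrite('pics/w10.png',c['color'][:,:,::-1])
go([.554,-.266,.097],[0,0,-1],[-.05,1,0])
E
```

```text
clock: 11.2
eef_pos: [0.5536, -0.2656, 0.0961]
tool_rot: [-0.025, 1.0, -0.0, 0.0]
ft_force: [-0.4, 0.1, 0.3]
grip_width: 0.0503
option 1 dr [-0.001  0.001  0.   ] |dr| 0.0 travel [ 0.0001 -0.0002 -0.0002]
option -1 dr [-2.000e-03 -1.000e-03 -3.141e+00] |dr| 3.14 travel [ 0.0001 -0.0002 -0.0002]
q [-0.447  0.53   0.136  1.174  0.    -0.498] tcp [ 0.5541 -0.2658  0.0968] clock 11.3
```

View pics/w10.png

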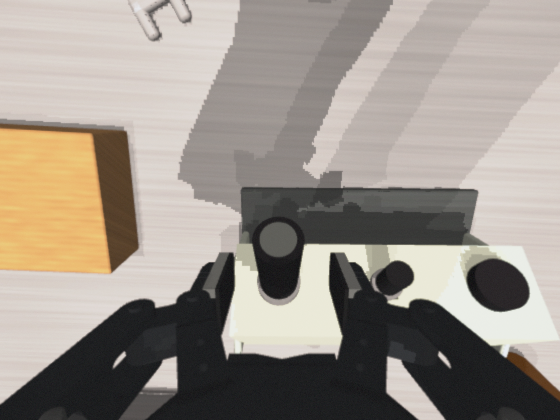

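Head is between the fingers at (280,265). Close.

```bash
python3 -m crank '{"dr":[[0,0,0],[0,0,0],[0,0,0],[0,0,0],[0,0,0]],"travel":[[0,0,0],[0,0,0],[0,0,0],[0,0,0],[0,0,0]],"hand":[0.01,0.01,0.01,0.01,0.01]}'
python3 - <<'E'
from h import *
c=wcam();cv2.imwrite('pics/w11.png',c['color'][:,:,::-1])
o=bot.get_obs(); R0=Rn.from_quat(o['tool_rot']).as_matrix(); a=np.radians(3)
d=np.array([-np.cos(a)*.7071,-np.sin(a)*.7071,.7071]); print('draw dir in tool',R0.T@d, o['eef_pos'])
E
```

```text
clock: 11.92
eef_pos: [0.5538, -0.266, 0.0968]
tool_rot: [-0.025, 1.0, -0.001, 0.001]
ft_force: [-1.1, -0.8, 5.5]
grip_width: 0.0211
draw dir in tool [ 0.70639113 -0.00244883 -0.70780393] [ 0.5537908  -0.2659821   0.09673599]
```

View pics/w11.png

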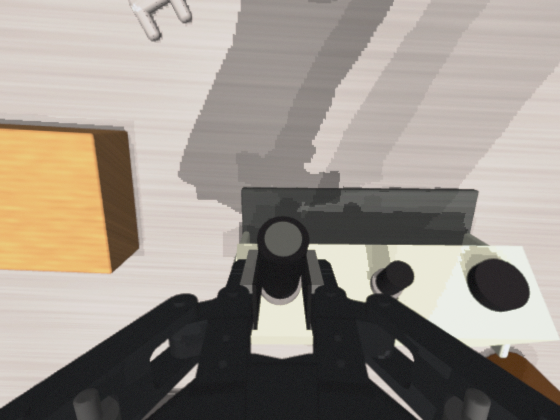

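```bash
python3 -m crank '{"dr":[[0,0,0],[0,0,0],[0,0,0],[0,0,0],[0,0,0],[0,0,0],[0,0,0],[0,0,0],[0,0,0]],"travel":[[0.005,0,-0.005],[0.015,0,-0.015],[0.025,0,-0.025],[0.038,0,-0.038],[0.052,0,-0.052],[0.066,0,-0.066],[0.08,0,-0.08],[0.092,0,-0.092],[0.092,0,-0.11]],"hand":[0.01,0.01,0.01,0.01,0.01,0.01,0.01,0.01,0.01]}'
python3 - <<'E'
from h import *
c=wcam();cv2.imwrite('pics/w12.png',c['color'][:,:,::-1])
s=snap('scene','s5.png')['color'];cv2.imwrite('pics/c7.png',cv2.resize(s[100:280,170:330,::-1],None,fx=4,fy=3.3,interpolation=cv2.INTER_CUBIC))
print(bot.get_obs()['ft_force'])
E
```

```text
clock: 13.1
eef_pos: [0.46, -0.27, 0.2065]
tool_rot: [-0.025, 1.0, 0.0, -0.001]
ft_force: [-0.1, -0.0, -2.1]
grip_width: 0.021
[ 0.21640752  0.7519304  -1.41966369]
```

View pics/w12.png

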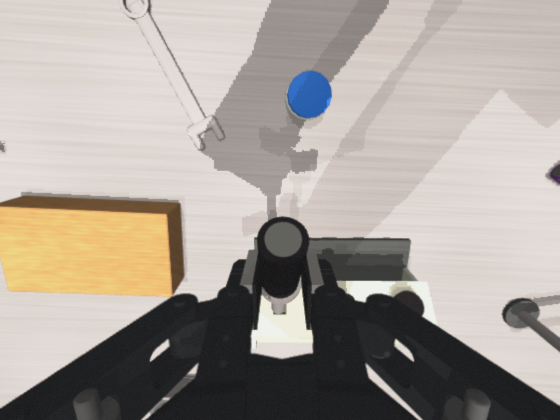

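View pics/c7.png

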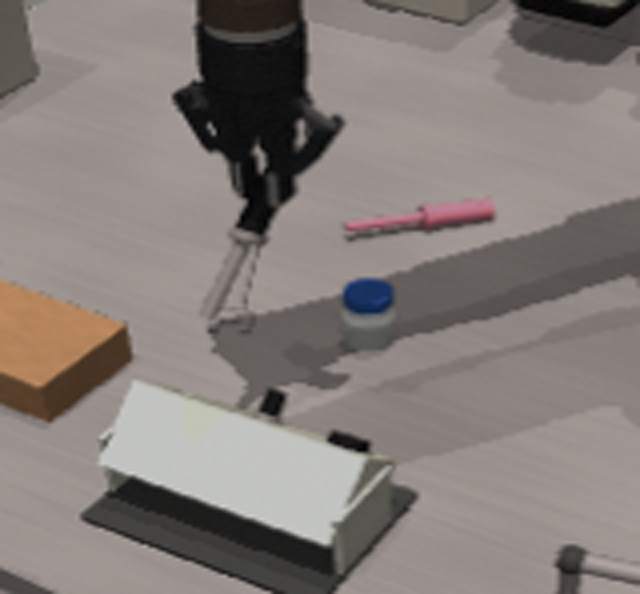

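```bash
python3 -m crank '{"dr":[[0,-0.1,0],[0,-0.25,0],[0,-0.4,0],[0,-0.55,0],[0,-0.7,0],[0,-0.785,0],[0,-0.785,0],[0,-0.785,0]],"travel":[[0,0,-0.01],[0,0,-0.03],[0,0,-0.05],[0,0,-0.065],[0,0,-0.075],[0,0,-0.075],[0,0,-0.075],[0,0,-0.075]],"hand":[0.01,0.01,0.01,0.01,0.01,0.01,0.01,0.01]}'
python3 - <<'E'
from h import *
a=np.radians(15);u=np.array([np.cos(a),np.sin(a),0])
H=np.array([.611,.211,.222])-.115*u; z=.7071*u+np.array([0,0,-.7071]); Tc=H+.021*z
print(Tc); go(Tc+[0,0,.05],z,[-u[1],u[0],0])
s=snap('scene','s6.png')
E
```

```text
clock: 14.2
eef_pos: [0.4618, -0.2704, 0.2811]
tool_rot: [-0.023, 0.924, 0.009, 0.382]
ft_force: [-0.1, -0.4, -1.9]
grip_width: 0.021
[0.51426166 0.18507904 0.2071509 ]
option 1 dr [-0.15  -0.002 -0.149] |dr| 0.21 travel [-0.0365  0.4523  0.07  ]
option -1 dr [-2.000e-03  2.240e-01  2.984e+00] |dr| 2.99 travel [-0.0365  0.4523  0.07  ]
q [-0.881 -0.111 -0.477  0.667  0.602 -0.761] tcp [ 0.4618 -0.2704  0.2811] clock 14.2
```

View pics/s6.png

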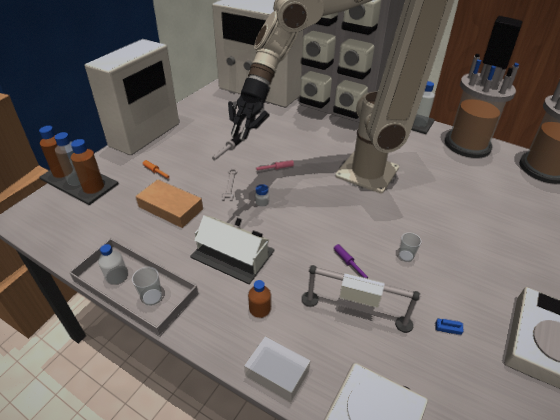

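```bash
python3 -m crank '{"dr":[[0,0,0],[-0.05,0,-0.05],[-0.1,0,-0.1],[-0.15,0,-0.149],[-0.15,0,-0.149],[-0.15,0,-0.149],[-0.15,0,-0.149],[-0.15,0,-0.149],[-0.15,0,-0.149],[-0.15,0,-0.149]],"travel":[[-0.002,0.02,0.003],[-0.006,0.07,0.01],[-0.01,0.125,0.02],[-0.015,0.18,0.028],[-0.02,0.235,0.036],[-0.025,0.29,0.045],[-0.029,0.345,0.053],[-0.033,0.4,0.062],[-0.036,0.44,0.068],[-0.0365,0.452,0.07]],"hand":[0.01,0.01,0.01,0.01,0.01,0.01,0.01,0.01,0.01,0.01]}'
python3 - <<'E'
from h import *
for i in range(4): eyes.camera('wrist')
a=np.radians(15);u=np.array([np.cos(a),np.sin(a),0])
H=np.array([.611,.211,.222])-.115*u; z=.7071*u+np.array([0,0,-.7071]); Tc=H+.021*z
go(Tc,z,[-u[1],u[0],0])
c=wcam();cv2.imwrite('pics/w13.png',c['color'][:,:,::-1]);pickle.dump(c,open('w13.pkl','wb'))
s=snap('scene','s7.png');t=snap('top','t7.png');pickle.dump((s,t),open('st7.pkl','wb'))
cv2.imwrite('pics/c8.png',cv2.resize(s['color'][180:340,270:450,::-1],None,fx=4,fy=3.7,interpolation=cv2.INTER_CUBIC)[:,:])
cv2.imwrite('pics/c9.png',cv2.resize(t['color'][130:220,100:260,::-1],None,fx=5,fy=5,interpolation=cv2.INTER_CUBIC)[:,:])
E
```

```text
clock: 15.5
eef_pos: [0.5142, 0.1892, 0.2578]
tool_rot: [-0.123, 0.916, 0.052, 0.379]
ft_force: [-0.5, 0.2, -1.6]
grip_width: 0.0212
option 1 dr [-0.    -0.001 -0.   ] |dr| 0.0 travel [0.035  0.0003 0.0354]
option -1 dr [-2.000e-03  0.000e+00  3.141e+00] |dr| 3.14 travel [0.035  0.0003 0.0354]
q [ 0.405 -0.223 -0.672  0.343 -0.101  0.102] tcp [0.5141 0.1847 0.257 ] clock 15.7
```

View pics/c8.png

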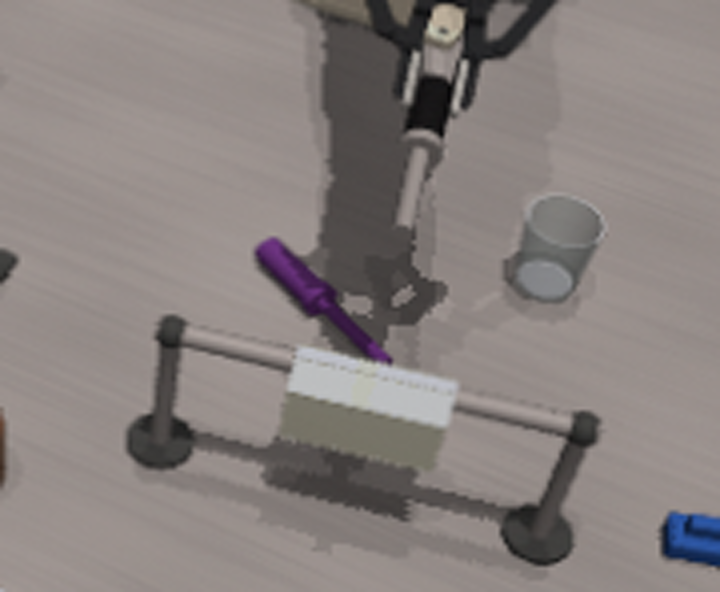

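View pics/c9.png

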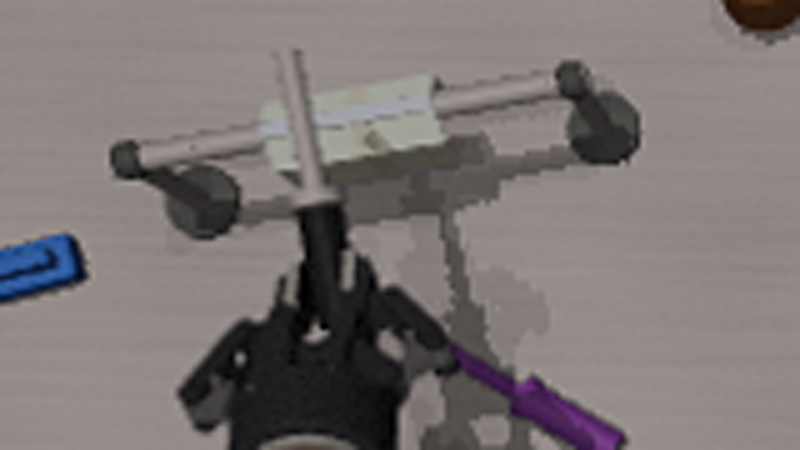

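View pics/w13.png

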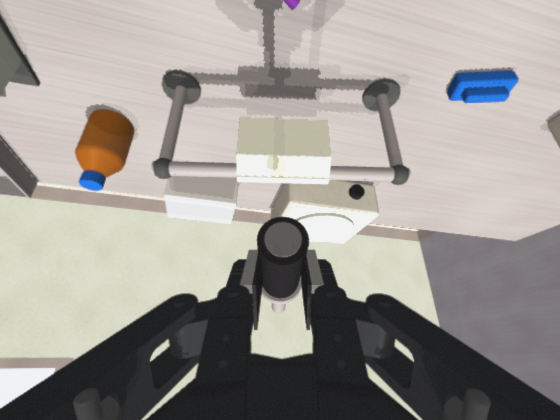

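```bash
python3 - <<'E'
from h import *
s,t=pickle.load(open('st7.pkl','rb'))
S=lambda x,y:(s,(270+(x+.5)/4-.5,180+(y+.5)/3.7-.5));T=lambda x,y:(t,(100+(x+.5)/5-.5,130+(y+.5)/5-.5))
tip,r=tri([S(402,232),T(288,50)]);col,r2=tri([S(422,147),T(318,200)]);d=tip-col
print('tip',tip,r,'collar',col,r2,'len',np.linalg.norm(d),'elev',np.degrees(np.arcsin(d[2]/np.linalg.norm(d))),'yaw',np.degrees(np.arctan2(d[1],d[0])))
a,_=tri([S(296,356),T(436,99)]);b,_=tri([S(458,392),T(262,130)]);print('saddle ridge ends',a,b,(a+b)/2)
E
```

```text
tip [0.61350419 0.20607161 0.27348614] [0.8, 0.8] collar [0.53565922 0.18771799 0.27229385] [1.4, 1.4] len 0.07998822969693052 elev 0.8540721379752849 yaw 13.266428750843644
saddle ridge ends [0.62250247 0.16194773 0.13610706] [0.60064128 0.26089634 0.13777369] [0.61157187 0.21142203 0.13694038]
```

```bash
python3 -m crank '{"dr":[[0,0,0],[0,0,0],[0,0,0],[0,0,0],[0,0,0],[0,0,0],[0,0,0],[0,0,0]],"travel":[[0.006,0.001,0.006],[0.015,0.003,0.015],[0.024,0.004,0.024],[0.031,0.005,0.031],[0.035,0.005,0.035],[0.035,0.005,0.035],[0.035,0.005,0.035],[0.035,0.005,0.035]],"hand":[0.01,0.01,0.01,0.01,0.01,0.01,0.01,0.01]}'
python3 - <<'E'
from h import *
for i in range(4): eyes.camera('wrist')
s=snap('scene','s8.png');t=snap('top','t8.png');pickle.dump((s,t),open('st8.pkl','wb'))
o=bot.get_obs();print(o['eef_pos'],o['joint_vel'].round(4),o['ft_force'],o['grip_width'],o['clock'])
cv2.imwrite('pics/c10.png',cv2.resize(s['color'][180:340,270:450,::-1],None,fx=4,fy=3.7,interpolation=cv2.INTER_CUBIC)[:,:])
cv2.imwrite('pics/c11.png',cv2.resize(t['color'][130:220,100:260,::-1],None,fx=5,fy=5,interpolation=cv2.INTER_CUBIC)[:,:])
E
```

```text
clock: 16.85
eef_pos: [0.5132, 0.1901, 0.2084]
tool_rot: [-0.12, 0.916, 0.05, 0.38]
ft_force: [-0.7, 1.0, -2.0]
grip_width: 0.021
[0.5128668  0.18994758 0.20786523] [-0.0009 -0.0005  0.0005 -0.001  -0.0022 -0.0017] [ 0.23461424 -0.84842241 -1.3490619 ] 0.020928406027363886 17.15
```

View pics/c10.png

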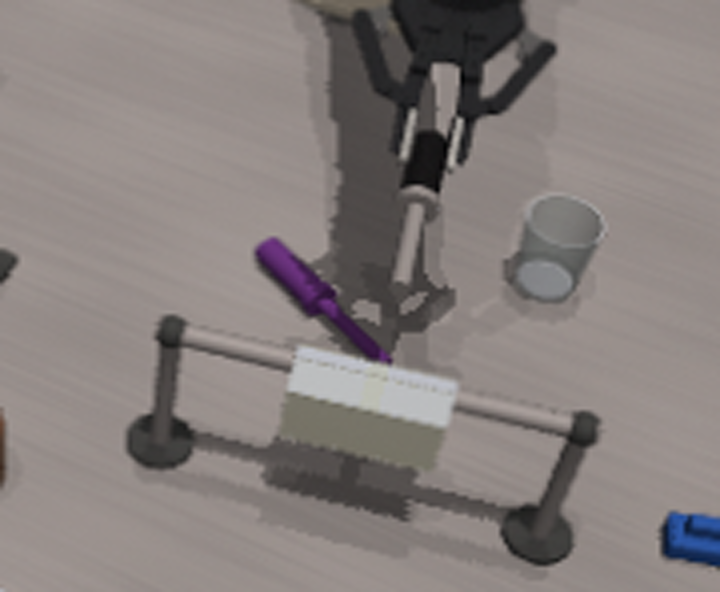

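View pics/c11.png

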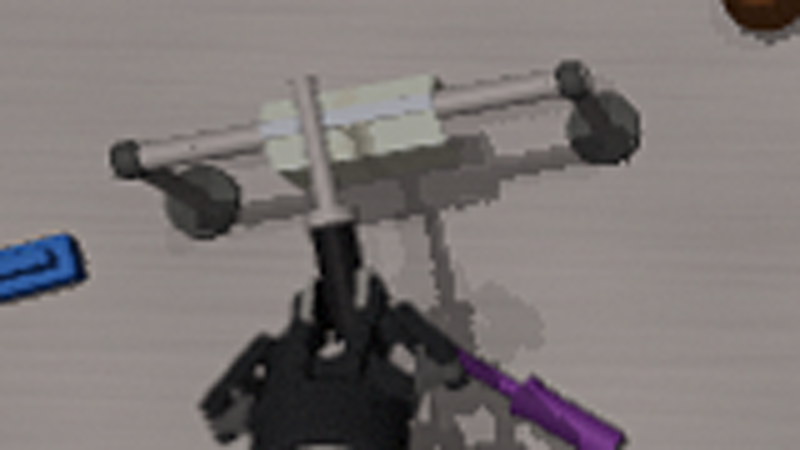

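View pics/s8.png

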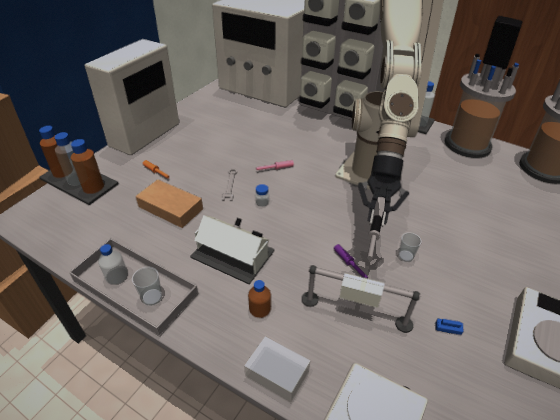

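```bash
python3 - <<'E'
from h import *
s,t=pickle.load(open('st8.pkl','rb'))
S=lambda x,y:(s,(270+(x+.5)/4-.5,180+(y+.5)/3.7-.5));T=lambda x,y:(t,(100+(x+.5)/5-.5,130+(y+.5)/5-.5))
tip,r=tri([S(401,281),T(304,78)]);col,r2=tri([S(418,203),T(331,221)]);d=tip-col
print('tip',tip,r,'col',col,r2,'len',np.linalg.norm(d),'elev',np.degrees(np.arcsin(d[2]/np.linalg.norm(d))))
b=bot.get_obs();print(b['grip_width'],b['clock'])
E
```

```text
tip [0.60991714 0.21120715 0.22837511] [1.3, 1.3] col [0.53386753 0.19398246 0.22262877] [0.7, 0.7] len 0.07818729964062933 elev 4.214726462795629
0.020928406027363886 17.15
```

```bash
python3 - <<'E'
from h import *
print(job.job_done())
E
```

```text
the job is handed in; nothing more can be done
None
```

I hung the saddle on the bar and let go, then drew the long-headed probe from its holder, levelled it and held it over the saddle. I handed the job in at about 17 s, with no verdict reported.

- **Saddle:** after release, its ridge middle measured (0.612, 0.211, 0.137) m. The rail middle is at (0.611, 0.211), so it sits centred on the bar. The ridge should be at about 0.142 m, so its height read about 5 mm low.
- **Probe:** its tip measured (0.610, 0.211, 0.228) m, within about 2 mm horizontally of the saddle's middle. That is about 86 mm above the saddle top at its nominal height of 0.142 m, or 91 mm above the ridge as measured.
- **Level:** the last picture gave a slope of about 4° from level, and one from 5 cm higher gave about 1°. The difference is probably pixel-reading error, and both are inside the 15° limit.
- **Grip and stillness:** finger opening was 21 mm and steady, joint speeds were near zero, and the wrist force showed only the probe's weight.
- **Surroundings:** in the last views the probe was clear of the rail and saddle. The bystanders looked to be where they started, but I did not re-measure their positions.

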